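# Take the tall bottle out and close the pigment box

## Robot

A 6-joint arm with a two-finger parallel gripper is mounted at the origin on the work surface. World frame = base frame: x ahead of the robot, y to its left, z up, the work surface at z = 0. Lengths are in m, angles in rad, forces in N, time in s.
With the tool pointing down it reaches from about 0.375 to 0.975 m from the base axis. Payload 3.8 kg.
Tool frame: the origin (TCP) lies on the mounting face of the last link; the fingertips stand arm.nose_length ahead of it and the grasp point (between the pads) lies 147 mm ahead of it (arm.nose_length is the distance from the TCP to the fingertips, in m); z points along the fingers, y is the line along which they close (so a half turn about z gives the same grasp; the last joint's range is limited). The gripper opens to 88 mm and grips with 3 to 60 N. Pads are 18 mm wide; open, the fingers measure 123 mm over their backs; the gripper's body (75 mm by 187 mm) begins 45 mm behind the grasp point.
Start: joints at [1.17, 0.264, 1.604, -0, 1.274, -0.037], TCP at [0.24, 0.631, 0.405] pointing down, gripper open.
Joint ranges: [-2.63, 2.63], [-0.94, 2.18], [0.31, 2.57], [-1.31, 4.45], [0, 2.66], [-2.55, 2.55]. Speed limits (rad/s): [2.57, 2.57, 3.14, 3.14, 3.14, 3.14].

## Interface

Orientations are given as a unit quaternion [w, x, y, z].
In Python, from bench import arm, optics, ticket gives the robot as it stands.
- The arm moves only by the shell command python3 -m creep 'ROWS' [FORCE]. ROWS is JSON, a list of rows, each a list of 7 numbers: the opening in per cent of the stroke, from 0 (shut) to 100 (fully open), then the shift along the tool's x, y, z as a fraction of full scale, then the turn, a rotation vector about the tool's x, y, z as a fraction of full scale. In form: [[hand, dx, dy, dz, wx, wy, wz], ...]. A call has 1 to 12 rows; each row is the pose to reach, as a shift and turn from the pose commanded when the call began, along the tool's axes at that moment, turning the shorter way round; what a row does not reach only later rows make up. Full scale, the value 1, is 50 cm for a shift and 2 pi rad for a turn. A row lasts 1/12 s, in which the tool goes at most 41.7 mm and 7.16 degrees, less where a joint would pass 70% of its speed; a pose out of reach is approached as far as the arm can. A call with a number of a shift or a turn outside -1 to 1 is refused whole. A call with a gripper value outside its range is refused whole. The fingers move at their own pace and stop on an object; FORCE is the grip in N (left out, the last holds). Time passes only in rows, so rows that repeat a pose let the fingers close. It gives the time, the measured TCP pose, the force, the opening and the grip force at its end, in the units of the state.
- arm.state(): the state, without advancing time (a new reading comes with each control period).
- optics.capture(name): name is "side" or "top"; returns a dict with "image" (480x640x3 uint8, red, green, blue), "camera_matrix" (3x3 intrinsics, pixels), "R" (3x3) and "t" (3): a world point X has camera coordinates R X + t. Camera axes: x right, y down, z forward; pixel columns grow to the right and rows downward; lengths in m; the calibration is good to about 2 mm. A picture is of the moment at which its call begins. There is no depth.
- ticket.hand_in(): hands the job in; it is judged then, once.
The state is a dict: "t": time; "qpos": joint angles; "joint_vel": joint speeds; "joint_efforts": joint torques, N m; "tcp_pos": TCP position; "orientation": TCP orientation; "ft_force": force on the tool from outside, world axes, zero at the start; "moment": the same for the moment, N m; "gripper_width": finger opening in m; "finger_force": force on a finger pad.
Only numpy, scipy, OpenCV 4.12 (cv2) and the standard library are available. Lean on these libraries where they do the work, as an engineer would, in place of code of your own. Each camera call takes 0.05 s, during which the arm holds its last target. There are 200 camera calls.

## Task

Close the open wooden pigment box. The one tall bottle among its jars keeps the lid from going on, so lift it out and stand it upright in the shallow tray; then take the lid by its grip from the sloping painting board and seat it fully home and flush on the box. Set the bottle and the lid down gently, do not drop or tip the bottle, leave the three low jars in the box, and leave the other things on the bench where they are, including the bottle already in the tray.

Things in the scene. Friction and masses are not known exactly. Their poses are not given: they have to be found in the camera images.
- box: (all sizes here and below in mm) open plywood pigment box, fixed to the bench; outside 130 (x) by 170 (y), 65 high, walls 5, floor 6 thick; low dividers (top 32 above the bench) make a compartment in each quarter, centres at x +-30, y +-40. Origin: centre of its underside on the bench, x and y along its sides, z up. The four compartments hold three low jars and one tall bottle, in any order
- tray: shallow dark wooden tray, fixed to the bench; outside 120 (x) by 180 (y), rim 16 high, walls and floor 6 thick. Origin: centre of its underside on the bench, x and y along its sides, z up. Another tall bottle stands in its +y half, about 45 from the centre; the -y half is free
- bottle_mid (a point): the tall bottle in the box, the one to be moved: ceramic, 112 tall, body 40 diameter up to 70, then a shoulder and from 78 to the top a straight black cap of 32 diameter. It stands on the box floor, the cap well above the rim. About 140 g. Point at its centre, 56 above its foot; z up along it
- bottle: the same tall bottle; origin in the centre of its foot
- lid_handle (a point): grip point of the loose plywood lid (200 g): on the centre line of the wooden bar grip (16 wide in x, 100 long in y, 36 tall) in the middle of its top; 32 above the panel underside, 24 above its top, 12 below the bar top. z is the lid's upward normal. At the start the lid lies on the painting board, leaning 30 degrees. Seated, the point is 97 above the bench over the box centre
- lid: the lid; origin in the centre of the panel underside. Panel 130 (x) by 170 (y) by 8 thick; under it a frame of cleats, 112 by 152 outside, 10 deep, drops inside the box walls with 4 play on each side; either way round fits. Seated, the panel underside rests flat on the box rim
- board: sloping wooden painting board, fixed, 150 by 190, rising at 30 degrees towards its own +x, low side about facing the robot, about 95 high at the back; a 22 high ledge along its low side holds the lid; origin on the bench under its middle, z up
- jar0_mid (a point): low lidded ceramic jar standing in the box, 40 diameter, 46 tall, black cap 36 diameter; point at its centre, 23 above its foot; z up
- jar1_mid (a point): low lidded ceramic jar standing in the box, 40 diameter, 46 tall, black cap 36 diameter; point at its centre, 23 above its foot; z up
- jar2_mid (a point): low lidded ceramic jar standing in the box, 40 diameter, 46 tall, black cap 36 diameter; point at its centre, 23 above its foot; z up
- neighbour_mid (a point): the tall bottle that stands in the tray from the start, same make as the other (112 tall, 40 diameter); not to be disturbed; point at its centre, 56 above its foot
- lantern: bystander: round paper lantern, about 150 across and 145 tall, origin under its centre
- brush_pot: bystander: ceramic pot, 76 across, 90 tall, with brushes up to 215; origin under its centre
- saucer: bystander: paint saucer, 88 across, 18 high; origin under its centre
Not all that is in view belongs to the job. Leave any yellow look-alike of the part that bears jar1_mid alone.

How it is judged:
By the outcome, as a careful person would: the job done as asked, in the order asked, and still so for the second after the job is handed in, with the robot touching nothing.
It also fails if it takes over 67 s, if anything falls off the work surface, if the arm or the gripper's body presses on something with over 40 N, if the wrist force passes 120 N, or if a joint passes its speed limit or range.

## Working session

There is one attempt and no reset: what is moved stays moved. The work goes in short steps, Python scripts to look and compute and a shell command to move; the robot and the scene stay as the last step left them, time stands still between calls to the robot, and variables do not carry over. Pictures are saved under pics/ and viewed, at most 10 in all, crops included, and the job is handed in when it is done.

```bash
mkdir -p pics; ls; python3 - <<'E'
from bench import arm,optics,ticket
import cv2,numpy as np
print(arm.state(),arm.nose_length)
for n in("top","side"):
    c=optics.capture(n);cv2.imwrite(f"pics/{n}0.png",c["image"][:,:,::-1]);np.savez(f"{n}0.npz",**c)
    print(n,c["camera_matrix"],c["R"],c["t"])
E
```

```text
pics
{'t': 0.0, 'qpos': array([ 1.17011234e+00,  2.64711935e-01,  1.60534548e+00,  3.35533884e-05,
        1.27364903e+00, -3.68822777e-02]), 'joint_vel': array([ 0.00059197,  0.00028289,  0.0016839 , -0.00168029,  0.00029289,
        0.00011041]), 'joint_efforts': array([-1.19418775e-03, -5.02133846e+01, -3.56857824e+01,  7.23896781e-02,
        2.99568521e-02, -1.68599595e-04]), 'tcp_pos': array([0.24004114, 0.63052235, 0.40343077]), 'orientation': array([-2.45044912e-04,  1.80904137e-01,  9.83500166e-01, -1.02822226e-03]), 'ft_force': array([-0.15745659,  0.55347623,  0.39992695]), 'moment': array([0.01130972, 0.00475635, 0.03485509]), 'finger_force': 0.0, 'gripper_width': 0.08824712008465772} 0.166
top [[509.0529577    0.         314.33995286]
 [  0.         509.0529577  241.77320951]
 [  0.           0.           1.        ]] [[-2.46441149e-02 -9.99690916e-01 -3.27717999e-03]
 [-9.89082010e-01  2.48587587e-02 -1.45254326e-01]
 [ 1.45290897e-01 -3.38264516e-04 -9.89388923e-01]] [0.03805266 0.60934043 1.17654495]
side [[439.11684261   0.         325.41616793]
 [  0.         439.11684261 241.42989272]
 [  0.           0.           1.        ]] [[-0.93475418 -0.35508569  0.01219758]
 [-0.23019494  0.57911745 -0.78206986]
 [ 0.27063799 -0.73385089 -0.62307138]] [0.55612023 0.18360513 0.79387869]
```

View pics/top0.png

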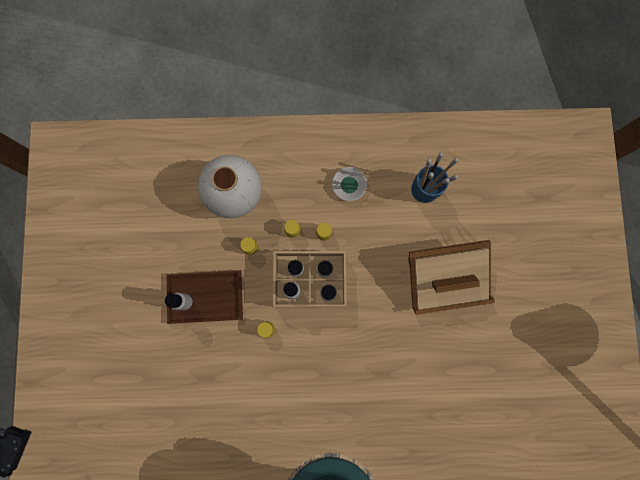

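View pics/side0.png

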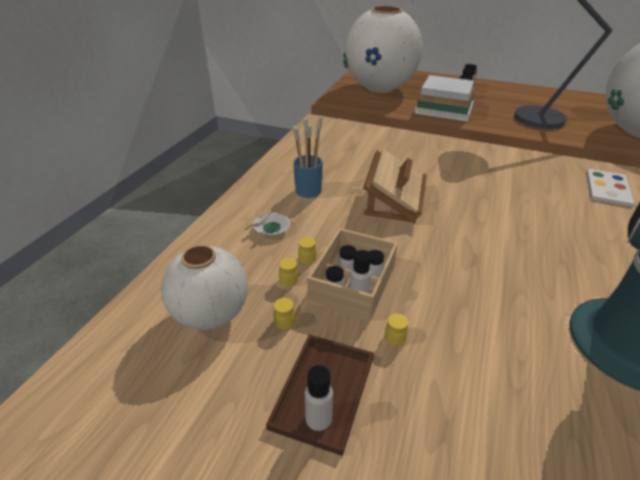

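The first top view shows the box at about (310,279), the tray at (204,297) with its bottle at its left, the lid on the board at (450,280), and yellow look-alike jars outside the box. The black caps in the box are at (295,268), (325,268), (291,290) and (328,292). The side view shows a tall bottle at (361,268).

```bash
python3 - <<'E'
import cv2,numpy as np
T=cv2.imread("pics/top0.png");S=cv2.imread("pics/side0.png")
def tile(I,x,y,step=10,w=100,h=75):
    o=cv2.resize(I[y:y+h,x:x+w],None,fx=4,fy=4,interpolation=cv2.INTER_CUBIC)
    for k in range(0,w,step):
        cv2.line(o,(k*4,0),(k*4,6),(0,0,255),1)
        if k%20==0: cv2.putText(o,str(x+k),(k*4,16),0,.35,(0,0,255),1)
    for k in range(0,h,step):
        cv2.line(o,(0,k*4),(6,k*4),(0,0,255),1)
        if k%20==0 and k: cv2.putText(o,str(y+k),(8,k*4+4),0,.35,(0,0,255),1)
    return o
a=np.vstack([np.hstack([tile(T,260,240),tile(T,400,240)]),np.hstack([tile(T,155,260),tile(S,305,225)])])
cv2.imwrite("pics/crops.png",a)
E
```

```text
(no output)
```

View pics/crops.png

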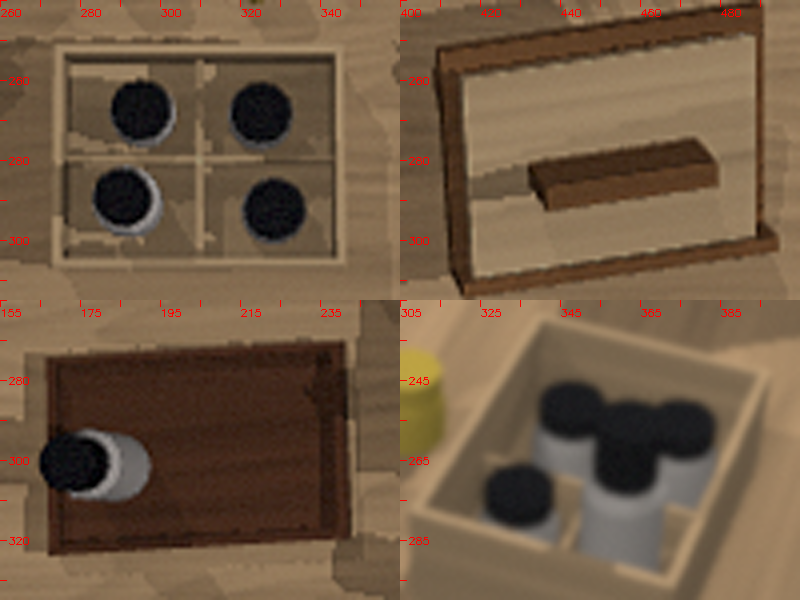

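The crops show: the box rim corners; four black caps inside, at (294,267), (325,268), (290,289) and (328,292); the lid's light panel with its bar near (432–480, 274–292); and the tray. The bottle candidates are those four caps, the tray bottle (174,301), and the yellow jars (249,245), (292,228), (324,231) and (265,329). The tall one should be (290,289), which shows the most white below its cap and leans outward. I will check that against the side view.

```bash
cat > h.py <<'E'
import numpy as np,cv2
from scipy.spatial.transform import Rotation as Ro
from scipy.optimize import least_squares
V={n:np.load(f"{n}0.npz") for n in("top","side")}
def on(n,p,z):
    c=V[n];d=c["R"].T@np.linalg.solve(c["camera_matrix"],[p[0],p[1],1]);o=-c["R"].T@c["t"]
    return o+d*(z-o[2])/d[2]
def pr(n,X):
    c=V[n];q=np.atleast_2d(X)@c["R"].T+c["t"];q=q@c["camera_matrix"].T;return q[:,:2]/q[:,2:]
def rect(n,px,z,sx,sy):
    P=np.array([on(n,p,z)[:2] for p in px]);m=np.array([[1,1],[1,-1],[-1,-1],[-1,1]])*[sx/2,sy/2]
    f=lambda v:(m@np.array([[np.cos(v[2]),np.sin(v[2])],[-np.sin(v[2]),np.cos(v[2])]])+v[:2]-P).ravel()
    r=least_squares(f,[*P.mean(0),0]);return r.x,np.abs(r.fun).max()
E
python3 - <<'E'
from h import *
b,e=rect("top",[(273,251.5),(346.5,251.5),(346.5,306.2),(273.5,306.2)],.065,.13,.17);print("box",b,e)
t,e=rect("top",[(166.2,274),(241.5,270.5),(243,319),(167.5,323.5)],.016,.12,.18);print("tray",t,e)
for p in [(294.5,267),(325,268),(290.4,289.3),(328,292)]:
    out=[]
    for z in(.052,.118):
        X=on("top",p,z);l=Ro.from_euler('z',-b[2]).apply([X[0]-b[0],X[1]-b[1],0])[:2]
        out+=[z,l.round(4),X[:2].round(4),pr("side",X)[0].round(1)]
    print(p,*out)
n=[-.5,0,np.sqrt(.75)]
pts=np.array([[.065,.085,.008],[.065,-.085,.008],[-.065,-.085,.008],[-.065,.085,.008],[.008,.05,.044],[.008,-.05,.044],[-.008,-.05,.044],[-.008,.05,.044]])
px=np.array([(415.5,258),(488.8,248),(489.2,299),(417.5,309.5),(432,280.5),(474.5,274.5),(479.5,280.5),(436.2,287)])
def f(v,tilt=np.pi/6):
    R=Ro.from_euler('z',v[3])*Ro.from_euler('y',-tilt)
    return (pr("top",R.apply(pts)+v[:3])-px).ravel()
r=least_squares(f,[.5,-.25,.06,.1]);print("lid",r.x,r.fun.reshape(-1,2).round(1).tolist())
S=cv2.imread("pics/side0.png");o=cv2.resize(S[145:225,350:440],None,fx=6,fy=6,interpolation=cv2.INTER_CUBIC)
R=Ro.from_euler('z',r.x[3])*Ro.from_euler('y',-np.pi/6)
q=pr("side",R.apply(pts)+r.x[:3]);
for a in q: cv2.circle(o,tuple(int(k) for k in (a-[350,145])*6+2.5),3,(0,0,255),-1)
cv2.imwrite("pics/lidside.png",o);print(q.round(1).tolist())
E
```

```text
box [ 0.52044484  0.03546578 -0.02267465] 0.0016948254033054971
tray [0.48701172 0.29164706 0.03019877] 0.002040023732285734
(294.5, 267) 0.052 [0.0286 0.0365] [0.5498 0.0713] [334.4 270.9] 0.118 [0.0222 0.0337] [0.5434 0.0687] [339.  244.7]
(325, 268) 0.052 [ 0.026  -0.0357] [ 0.5457 -0.0008] [348.1 249.6] 0.118 [ 0.0198 -0.0345] [5.395e-01 5.000e-04] [352.3 224.9]
(290.4, 289.3) 0.052 [-0.024  0.046] [0.4975 0.082 ] [358.3 281.3] 0.118 [-0.0275  0.0427] [0.4939 0.0787] [362.9 254.2]
(328, 292) 0.052 [-0.0305 -0.0424] [ 0.489  -0.0063] [375.2 254.5] 0.118 [-0.0337 -0.0409] [ 0.4859 -0.0046] [379.4 229.5]
lid [ 0.52147732 -0.29555533  0.05550116  0.11452891] [[-1.1, -1.8], [-1.2, -2.1], [-1.9, -3.1], [-0.4, -3.7], [2.9, 2.6], [3.8, 2.5], [-1.1, 2.8], [-1.1, 2.4]]
[[369.1, 182.5], [380.0, 150.6], [419.2, 177.7], [413.2, 212.3], [399.5, 178.1], [404.1, 158.9], [409.1, 162.4], [404.9, 181.8]]
```

View pics/lidside.png

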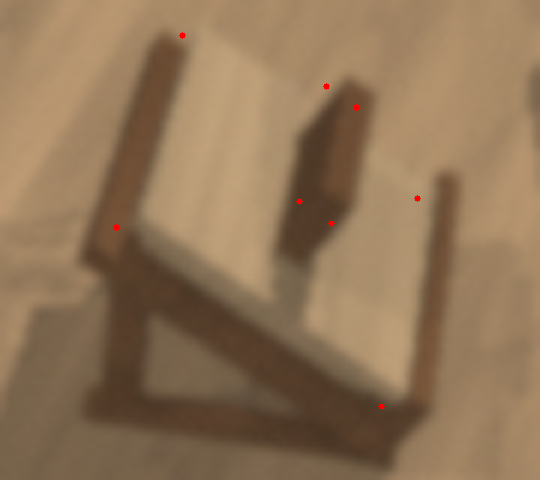

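The tall bottle is (290,289): its side-view prediction (363,254) matches the tall cap. In the side crop, the lit bar face is the bar's top, with crop corners (350,78), (375,92), (351,204) and (322,190). That means I mislabelled the bar's faces in the top view, so I will refit with both cameras.

```bash
cat > fit.py <<'E'
from h import *
pt=np.array([[.065,.085,.008],[.065,-.085,.008],[-.065,-.085,.008],[-.065,.085,.008],[.008,.05,.044],[.008,-.05,.044],[-.008,-.05,.044],[-.008,.05,.044]])
pxt=np.array([(415.5,258),(488.8,248),(489.2,299),(417.5,309.5),(436,286.7),(479.2,280.2),(479.2,286),(436.5,292.2)])
pxs=np.array([(137,220),(408,392),(322,190),(350,78),(375,92),(351,204)])/6+[349.6,144.6]
def pose(v): return Ro.from_euler('z',v[3])*Ro.from_euler('y',-np.pi/6)
def f(v):
    P=pose(v).apply(pt)+v[:3]
    return np.r_[(pr("top",P)-pxt).ravel(),(pr("side",P[[0,3,4,5,6,7]])-pxs).ravel()]
r=least_squares(f,[.5,-.25,.06,.1],loss='soft_l1');v=r.x
print("lid",v,r.fun.reshape(-1,2).round(1).tolist())
R=pose(v);h=v[:3]+R.apply([0,0,.032]);print("handle",h)
E
python3 fit.py
```

```text
lid [ 0.51401074 -0.29556118  0.06311327  0.119011  ] [[-0.4, 1.2], [-0.0, 0.5], [-0.5, -0.2], [0.5, -0.4], [-0.1, -0.4], [0.5, -0.2], [0.5, 0.3], [-0.4, 0.4], [0.1, -0.9], [-0.7, 0.4], [-0.2, -0.3], [-0.7, -0.8], [0.2, 0.3], [0.3, 1.0]]
handle [ 0.49812392 -0.29746086  0.09082608]
```

```bash
cat > go.py <<'E'
# usage: go.py gx gy gz  close_dir_deg  [tilt about lid: yaw]   -> row fractions from measured pose
import sys,numpy as np
from scipy.spatial.transform import Rotation as Ro
from bench import arm
a=[float(k) for k in sys.argv[1:]]
s=arm.state();R0=Ro.from_quat(np.roll(s["orientation"],-1))
def tgt(g,ydir,z):
    z=np.array(z)/np.linalg.norm(z);best=None
    for sg in(1,-1):
        y=sg*np.array(ydir);y=y-z*(y@z);y/=np.linalg.norm(y)
        R=Ro.from_matrix(np.c_[np.cross(y,z),y,z]);w=(R0.inv()*R).as_rotvec()
        if best is None or np.linalg.norm(w)<np.linalg.norm(best[1]):best=(R,w)
    R,w=best;p=np.array(g)-R.apply([0,0,.147])
    return R0.inv().apply(p-s["tcp_pos"])/.5,w/(2*np.pi),p
t=np.radians(a[3]);tilt=np.radians(a[4]) if len(a)>4 else 0;yaw=a[5] if len(a)>5 else 0
z=Ro.from_euler('z',yaw).apply(Ro.from_euler('y',-tilt).apply([0,0,-1]))
ydir=[np.cos(t),np.sin(t),0] if not tilt else Ro.from_euler('z',yaw).apply(Ro.from_euler('y',-tilt).apply([1,0,0]))
d,w,p=tgt(a[:3],ydir,z)
print("t",s["t"],"grasp now",(s["tcp_pos"]+R0.apply([0,0,.147])).round(4),"w",s["gripper_width"].round(4),"F",s["ft_force"].round(1))
print("d",d.round(4),"w",w.round(4),"rows>=",np.ceil(max(np.linalg.norm(d)*500/41.7,np.linalg.norm(w)*360/7.16)),"tcp",p.round(3),"q",s["qpos"].round(2))
E
python3 go.py .493 .078 .20 0; python3 go.py .493 .078 .10 0
```

```text
Traceback (most recent call last):
  File "go.py", line 19, in <module>
    print("t",s["t"],"grasp now",(s["tcp_pos"]+R0.apply([0,0,.147])).round(4),"w",s["gripper_width"].round(4),"F",s["ft_force"].round(1))
                                                                                  ^^^^^^^^^^^^^^^^^^^^^^^^
AttributeError: 'float' object has no attribute 'round'
Traceback (most recent call last):
  File "go.py", line 19, in <module>
    print("t",s["t"],"grasp now",(s["tcp_pos"]+R0.apply([0,0,.147])).round(4),"w",s["gripper_width"].round(4),"F",s["ft_force"].round(1))
                                                                                  ^^^^^^^^^^^^^^^^^^^^^^^^
AttributeError: 'float' object has no attribute 'round'
```

```bash
sed -i 's/s\["gripper_width"\].round(4)/round(s["gripper_width"],4)/' go.py; python3 go.py .493 .078 .20 0
```

```text
t 0.1 grasp now [0.24   0.6303 0.2565] w 0.0882 F [ 0.3  0.7 -0.2]
d [-0.866  -0.8526  0.1147] w [-0.0003  0.0002  0.1921] rows>= 15.0 tcp [0.493 0.078 0.347] q [ 1.17  0.26  1.61 -0.    1.27 -0.04]
```

```bash
R='x'; python3 -m creep '[[100,-0.866,-0.853,0.11,0,0,0.192],[100,-0.866,-0.853,0.11,0,0,0.192],[100,-0.866,-0.853,0.11,0,0,0.192],[100,-0.866,-0.853,0.11,0,0,0.192],[100,-0.866,-0.853,0.11,0,0,0.192],[100,-0.866,-0.853,0.11,0,0,0.192],[100,-0.866,-0.853,0.11,0,0,0.192],[100,-0.866,-0.853,0.11,0,0,0.192],[100,-0.866,-0.853,0.11,0,0,0.192],[100,-0.866,-0.853,0.11,0,0,0.192],[100,-0.866,-0.853,0.11,0,0,0.192],[100,-0.866,-0.853,0.11,0,0,0.192]]'; python3 go.py .493 .078 .20 0
```

```text
t: 1.1
tcp_pos: [0.4475, 0.176, 0.3593]
orientation: [-0.0, 0.707, 0.707, -0.0]
ft_force: [1.0, -0.2, -0.1]
gripper_width: 0.088
finger_force: 0.0
t 1.1 grasp now [0.4474 0.176  0.2123] w 0.088 F [ 1.  -0.2 -0.1]
d [-0.1961  0.091   0.0246] w [-0.     -0.      0.0001] rows>= 3.0 tcp [0.493 0.078 0.347] q [ 0.32 -0.07  2.06  0.    1.16  0.32]
```

```bash
python3 -m creep '[[100,0,0,0,0,0,0],[100,0,0,0,0,0,0],[100,0,0,0,0,0,0]]' | head -2; python3 go.py .493 .078 .20 0
```

```text
t: 1.35
tcp_pos: [0.4473, 0.1779, 0.3594]
t 1.35 grasp now [0.4472 0.1779 0.2124] w 0.0882 F [ 0.1 -0.   0.5]
d [-0.1997  0.0916  0.0246] w [-0.0001 -0.0001 -0.0001] rows>= 3.0 tcp [0.493 0.078 0.347] q [ 0.33 -0.07  2.06  0.    1.16  0.33]
```

```bash
python3 -m creep '[[100,-0.2,0.0916,0.02,0,0,0],[100,-0.2,0.0916,0.02,0,0,0],[100,-0.2,0.0916,0.02,0,0,0],[100,-0.2,0.0916,0.06,0,0,0],[100,-0.2,0.0916,0.1,0,0,0],[100,-0.2,0.0916,0.14,0,0,0],[100,-0.2,0.0916,0.18,0,0,0],[100,-0.2,0.0916,0.2,0,0,0],[100,-0.2,0.0916,0.215,0,0,0],[100,-0.2,0.0916,0.224,0,0,0],[100,-0.2,0.0916,0.224,0,0,0]]' | head -2; python3 go.py .493 .078 .10 0; python3 - <<'E'
from bench import optics
import cv2,numpy as np
t=optics.capture("top")["image"][230:320,250:370,::-1];s=optics.capture("side")["image"][190:310,290:450,::-1]
cv2.imwrite("pics/g1.png",np.vstack([cv2.resize(t,(400,300)),cv2.resize(s,(400,300))]))
E
```

```text
t: 2.27
tcp_pos: [0.4931, 0.0788, 0.2472]
t 2.2667 grasp now [0.4929 0.0788 0.1002] w 0.0883 F [-0.1 -1.5  0.9]
d [-0.0017 -0.0001  0.0005] w [-0.0001  0.      0.0003] rows>= 1.0 tcp [0.493 0.078 0.247] q [0.11 0.09 2.12 0.   0.93 0.11]
```

View pics/g1.png

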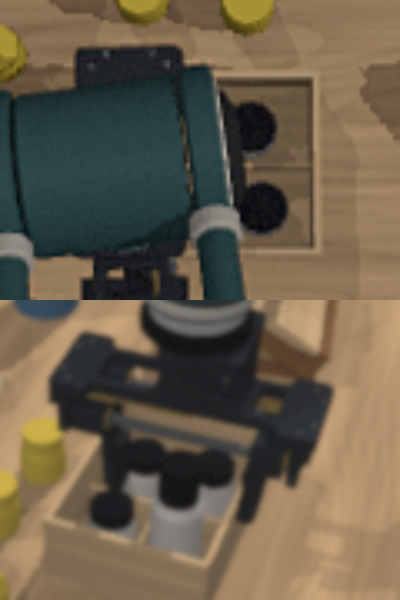

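The fingers straddle the tall cap, which is at about (180,480) in the crop, with clear space on both sides. I will close on it.

```bash
python3 -m creep '[[20,0,0,0,0,0,0],[20,0,0,0,0,0,0],[20,0,0,0,0,0,0],[20,0,0,0,0,0,0],[20,0,0,0,0,0,0],[20,0,0,0,0,0,0],[20,0,0,0,0,0,0],[20,0,0,0,0,0,0]]' 20
```

```text
t: 3.03
tcp_pos: [0.4932, 0.078, 0.2477]
orientation: [0.0, 0.707, 0.707, 0.0]
ft_force: [0.1, -0.1, -0.1]
gripper_width: 0.0369
finger_force: 0.0
```

```bash
python3 -m creep '[[20,0,0,0,0,0,0],[20,0,0,0,0,0,0],[20,0,0,0,0,0,0],[20,0,0,0,0,0,0],[20,0,0,0,0,0,0]]'; python3 go.py .493 .078 .23 0
```

```text
t: 3.45
tcp_pos: [0.4934, 0.0781, 0.2478]
orientation: [0.0, 0.707, 0.707, 0.0]
ft_force: [0.6, -0.5, 0.8]
gripper_width: 0.0306
finger_force: 20.2
t 3.45 grasp now [0.4935 0.0781 0.1008] w 0.0306 F [ 0.6 -0.5  0.8]
d [-1.000e-04 -7.000e-04 -2.584e-01] w [ 0.0001 -0.      0.0001] rows>= 4.0 tcp [0.493 0.078 0.377] q [ 0.11  0.09  2.12 -0.    0.93  0.11]
```

```bash
python3 -m creep '[[20,0,0,-0.02,0,0,0],[20,0,0,-0.05,0,0,0],[20,0,0,-0.09,0,0,0],[20,0,0,-0.13,0,0,0],[20,0,0,-0.17,0,0,0],[20,0,0,-0.21,0,0,0],[20,0,0,-0.24,0,0,0],[20,0,0,-0.25,0,0,0],[20,0,0,-0.25,0,0,0],[20,0,0,-0.25,0,0,0]]'; python3 go.py .4885 .2445 .2258 0; python3 -c "
from h import *
print(on('top',(173.5,301),.118))"
```

```text
t: 4.28
tcp_pos: [0.4929, 0.078, 0.3722]
orientation: [-0.0, 0.707, 0.707, -0.0]
ft_force: [-0.3, 0.3, -2.3]
gripper_width: 0.0305
finger_force: 20.2
t 4.2833 grasp now [0.4928 0.078  0.2252] w 0.0305 F [-0.3  0.3 -2.3]
d [ 0.333  -0.0085 -0.0012] w [-0.0001  0.      0.0001] rows>= 4.0 tcp [0.488 0.244 0.373] q [ 0.11 -0.05  2.01 -0.    1.18  0.11]
[0.47447974 0.33833334 0.118     ]
```

```bash
python3 -m creep '[[20,0.04,0,0,0,0,0],[20,0.1,-0.003,0,0,0,0],[20,0.17,-0.005,0,0,0,0],[20,0.23,-0.007,0,0,0,0],[20,0.28,-0.0085,0,0,0,0],[20,0.315,-0.0085,0,0,0,0],[20,0.333,-0.0085,0,0,0,0],[20,0.333,-0.0085,0.04,0,0,0],[20,0.333,-0.0085,0.09,0,0,0],[20,0.333,-0.0085,0.13,0,0,0],[20,0.333,-0.0085,0.16,0,0,0],[20,0.333,-0.0085,0.18,0,0,0]]'; python3 -m creep '[[20,0,0,0,0,0,0],[20,0,0,0,0,0,0]]' |head -2;python3 go.py .4885 .2445 .102 0; python3 - <<'E'
from bench import optics
import cv2,numpy as np
t=optics.capture("top")["image"][240:340,140:273,::-1];s=optics.capture("side")["image"][290:470,230:470,::-1]
cv2.imwrite("pics/g2.png",np.vstack([cv2.resize(t,(400,300)),cv2.resize(s,(400,300))]))
E
```

```text
t: 5.28
tcp_pos: [0.4876, 0.2435, 0.2791]
orientation: [-0.001, 0.707, 0.707, -0.003]
ft_force: [0.5, -0.5, -1.3]
gripper_width: 0.0304
finger_force: 20.2
t: 5.45
tcp_pos: [0.4886, 0.244, 0.2817]
t 5.45 grasp now [0.4883 0.2439 0.1347] w 0.0307 F [ 1.   0.8 -1.9]
d [ 0.001  -0.0001  0.0654] w [-0.0003  0.0002  0.    ] rows>= 1.0 tcp [0.488 0.244 0.249] q [ 0.42  0.13  2.   -0.    1.01  0.42]
```

View pics/g2.png

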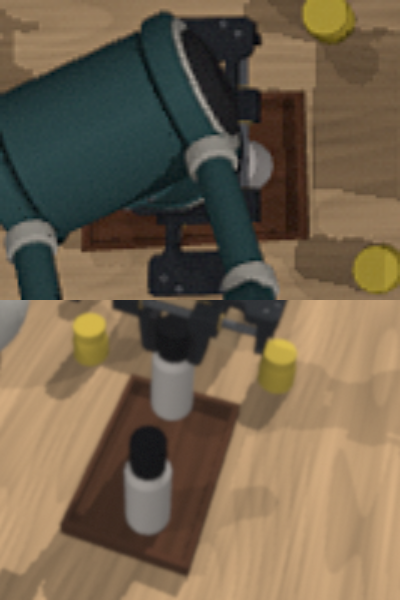

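The bottle hangs upright over the free half of the tray, at (172,380) in the crop, clear of the neighbour at (148,490). I will lower it slowly.

```bash
python3 -m creep '[[20,0,0,0.015,0,0,0],[20,0,0,0.03,0,0,0],[20,0,0,0.042,0,0,0],[20,0,0,0.051,0,0,0],[20,0,0,0.056,0,0,0],[20,0,0,0.06,0,0,0],[20,0,0,0.063,0,0,0],[20,0,0,0.065,0,0,0],[20,0,0,0.0665,0,0,0],[20,0,0,0.0665,0,0,0]]'|sed -n '2p;4p'
```

```text
tcp_pos: [0.4889, 0.2446, 0.2494]
ft_force: [0.4, 0.3, -1.9]
```

```bash
python3 -m creep '[[20,0,0,0.001,0,0,0],[20,0,0,0.002,0,0,0],[20,0,0,0.002,0,0,0]]'|sed -n '2p;4p'
```

```text
tcp_pos: [0.4889, 0.2445, 0.2485]
ft_force: [0.2, 0.8, -1.8]
```

```bash
python3 -m creep '[[20,0,0,0.001,0,0,0],[20,0,0,0.002,0,0,0],[20,0,0,0.002,0,0,0]]'|sed -n '2p;4p'
```

```text
tcp_pos: [0.489, 0.2446, 0.2478]
ft_force: [0.0, 0.1, 1.2]
```

```bash
python3 -m creep '[[20,0,0,0.001,0,0,0],[20,0,0,0.002,0,0,0],[20,0,0,0.002,0,0,0]]'|sed -n '2p;4p'
```

```text
tcp_pos: [0.4893, 0.2447, 0.2477]
ft_force: [-2.3, -1.2, 7.8]
```

Contact comes at the expected height. I will ease off and open.

```bash
python3 -m creep '[[20,0,0,-0.0015,0,0,0],[20,0,0,-0.0015,0,0,0],[45,0,0,-0.0015,0,0,0],[60,0,0,-0.0015,0,0,0],[100,0,0,-0.0015,0,0,0],[100,0,0,-0.0015,0,0,0],[100,0,0,-0.0015,0,0,0],[100,0,0,-0.0015,0,0,0],[100,0,0,-0.0015,0,0,0],[100,0,0,-0.0015,0,0,0],[100,0,0,-0.0015,0,0,0],[100,0,0,-0.0015,0,0,0]]'|tail -3;python3 -m creep '[[100,0,0,-0.02,0,0,0],[100,0,0,-0.06,0,0,0],[100,0,0,-0.12,0,0,0],[100,0,0,-0.19,0,0,0],[100,0,0,-0.25,0,0,0],[100,0,0,-0.3,0,0,0],[100,0,0,-0.3,0,0,0],[100,0,0,-0.3,0,0,0]]'|sed -n '1,2p;5p'; python3 go.py .4981 -.2975 .0908 0 30 .119; python3 go.py .448 -.2915 .177 0 30 .119
```

```text
ft_force: [-0.6, -0.3, -0.3]
gripper_width: 0.0881
finger_force: 0.0
t: 8.8
tcp_pos: [0.4894, 0.2448, 0.4002]
gripper_width: 0.0879
t 8.8 grasp now [0.4902 0.2451 0.2532] w 0.0879 F [-0.5 -0.6 -0.6]
d [-1.1027 -0.1311  0.361 ] w [-0.0824  0.0046 -0.0185] rows>= 15.0 tcp [ 0.425 -0.306  0.218] q [0.42 0.02 1.89 0.   1.23 0.42]
t 8.8 grasp now [0.4902 0.2451 0.2532] w 0.0879 F [-0.5 -0.6 -0.6]
d [-1.0903 -0.2304  0.1882] w [-0.0824  0.0046 -0.0185] rows>= 14.0 tcp [ 0.375 -0.3    0.304] q [0.42 0.02 1.89 0.   1.23 0.42]
```

```bash
python3 -m creep '[[60,-0.98,-0.12,0,0,0,0],[60,-0.98,-0.12,0,0,0,0],[60,-0.98,-0.12,0,0,0,0],[60,-0.98,-0.12,0,0,0,0],[60,-0.98,-0.12,0,0,0,0],[60,-0.98,-0.12,0,-0.08,0,-0.02],[60,-0.98,-0.12,0,-0.08,0,-0.02],[60,-0.98,-0.12,0,-0.08,0,-0.02],[60,-0.98,-0.12,0,-0.08,0,-0.02],[60,-0.98,-0.12,0,-0.08,0,-0.02],[60,-0.98,-0.12,0,-0.08,0,-0.02],[60,-0.98,-0.12,0,-0.08,0,-0.02]]'|sed -n '1,3p'; python3 -m creep '[[60,0,0,0,0,0,0],[60,0,0,0,0,0,0],[60,0,0,0,0,0,0]]'|sed -n 2,3p;python3 go.py .4534 -.3028 .1687 0 30 .119;
```

```text
t: 9.8
tcp_pos: [0.4281, -0.2399, 0.3953]
orientation: [0.175, 0.64, 0.727, 0.176]
tcp_pos: [0.4294, -0.2385, 0.3954]
orientation: [0.174, 0.64, 0.727, 0.176]
t 10.05 grasp now [ 0.4997 -0.2337  0.2664] w 0.0532 F [-0.   0.  -0.3]
d [-0.1276 -0.1978  0.1229] w [-0.0039  0.0038  0.0023] rows>= 4.0 tcp [ 0.38  -0.312  0.296] q [-0.67 -0.21  2.14  0.44  0.87 -1.03]
```

```bash
python3 -m creep '[[60,-0.1276,-0.1978,0.03,-0.0039,0.0038,0.0023],[60,-0.1276,-0.1978,0.06,-0.0039,0.0038,0.0023],[60,-0.1276,-0.1978,0.09,-0.0039,0.0038,0.0023],[60,-0.1276,-0.1978,0.1229,-0.0039,0.0038,0.0023],[60,-0.1276,-0.1978,0.1229,-0.0039,0.0038,0.0023],[60,-0.1276,-0.1978,0.1229,-0.0039,0.0038,0.0023],[60,-0.1276,-0.1978,0.1229,-0.0039,0.0038,0.0023]]'|sed -n '1,3p';python3 go.py .4981 -.2975 .0908 0 30 .119;
```

```text
t: 10.63
tcp_pos: [0.3823, -0.3108, 0.2986]
orientation: [0.174, 0.639, 0.724, 0.194]
t 10.6333 grasp now [ 0.4557 -0.3022  0.1715] w 0.0531 F [1.  0.4 0.2]
d [-0.0008 -0.0065  0.1824] w [0.0005 0.0001 0.0008] rows>= 3.0 tcp [ 0.425 -0.306  0.218] q [-0.88 -0.07  2.23  0.64  0.79 -1.42]
```

```bash
python3 -m creep '[[60,-0.001,-0.0065,0.03,0,0,0],[60,-0.001,-0.0065,0.06,0,0,0],[60,-0.001,-0.0065,0.09,0,0,0],[60,-0.001,-0.0065,0.12,0,0,0],[60,-0.001,-0.0065,0.14,0,0,0],[60,-0.001,-0.0065,0.155,0,0,0],[60,-0.001,-0.0065,0.165,0,0,0],[60,-0.001,-0.0065,0.173,0,0,0],[60,-0.001,-0.0065,0.178,0,0,0],[60,-0.001,-0.0065,0.178,0,0,0]]'|sed -n '1,4p';python3 go.py .4981 -.2975 .0908 0 30 .119;python3 - <<'E'
from bench import optics
import cv2,numpy as np
t=optics.capture("top")["image"][225:325,380:513,::-1];s=optics.capture("side")["image"][130:235,330:470,::-1]
cv2.imwrite("pics/g3.png",np.vstack([cv2.resize(t,(400,300)),cv2.resize(s,(400,300))]))
E
```

```text
t: 11.47
tcp_pos: [0.4232, -0.3077, 0.2192]
orientation: [0.174, 0.64, 0.723, 0.194]
ft_force: [0.3, 0.2, -0.9]
t 11.4667 grasp now [ 0.4965 -0.2992  0.0921] w 0.0529 F [ 0.3  0.2 -0.9]
d [0.0025 0.0025 0.004 ] w [0.0004 0.0003 0.0004] rows>= 1.0 tcp [ 0.425 -0.306  0.218] q [-0.81  0.1   2.23  0.76  0.62 -1.52]
```

View pics/g3.png

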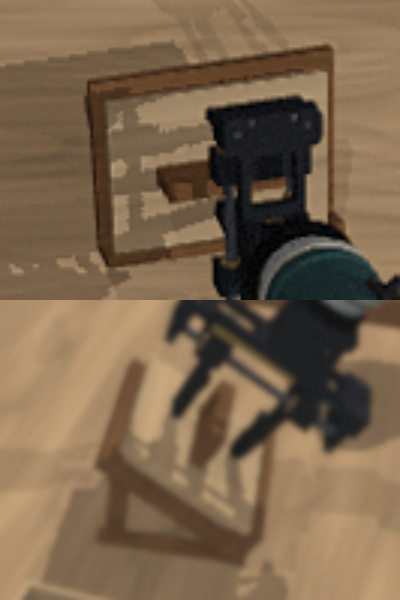

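The fingers straddle the bar about its middle, allowing for parallax, with one finger on each side of it. I will close on it.

```bash
python3 -m creep '[[60,0.0025,0.0025,0.003,0,0,0],[60,0.0025,0.0025,0.003,0,0,0],[5,0.0025,0.0025,0.003,0,0,0],[5,0.0025,0.0025,0.003,0,0,0],[5,0.0025,0.0025,0.003,0,0,0],[5,0.0025,0.0025,0.003,0,0,0],[5,0.0025,0.0025,0.003,0,0,0],[5,0.0025,0.0025,0.003,0,0,0],[5,0.0025,0.0025,0.003,0,0,0],[5,0.0025,0.0025,0.003,0,0,0],[5,0.0025,0.0025,0.003,0,0,0]]' 40;python3 go.py .4981 -.2975 .0908 0 30 .119
```

```text
t: 12.48
tcp_pos: [0.4247, -0.3063, 0.2185]
orientation: [0.174, 0.64, 0.723, 0.194]
ft_force: [-0.4, -0.1, 0.7]
gripper_width: 0.0154
finger_force: 40.0
t 12.4833 grasp now [ 0.498  -0.2978  0.0913] w 0.0154 F [-0.4 -0.1  0.7]
d [0.     0.0004 0.001 ] w [0.0004 0.0003 0.0004] rows>= 1.0 tcp [ 0.425 -0.306  0.218] q [-0.81  0.1   2.23  0.77  0.62 -1.52]
```

```bash
python3 -m creep '[[5,0,0,-0.01,0,0,0],[5,0,0,-0.03,0,0,0],[5,0,0,-0.06,0,0,0],[5,0,0,-0.1,0,0,0],[5,0,0,-0.14,0,0,0],[5,0,0,-0.17,0,0,0],[5,0,0,-0.19,0,0,0],[5,0,0,-0.19,0,0,0],[5,0,0,-0.19,0,0,0]]';python3 go.py .5204 .0355 .22 -1.3; python3 go.py .5204 -.2 .23 -1.3
```

```text
t: 13.23
tcp_pos: [0.377, -0.3118, 0.3009]
orientation: [0.174, 0.64, 0.723, 0.193]
ft_force: [-0.2, 0.5, -2.3]
gripper_width: 0.016
finger_force: 40.0
t 13.2333 grasp now [ 0.4504 -0.3035  0.1738] w 0.016 F [-0.2  0.5 -2.3]
d [0.6549 0.3857 0.0681] w [ 0.0836 -0.0054  0.0223] rows>= 10.0 tcp [0.52  0.036 0.367] q [-0.89 -0.08  2.23  0.63  0.8  -1.42]
t 13.2333 grasp now [ 0.4504 -0.3035  0.1738] w 0.016 F [-0.2  0.5 -2.3]
d [0.1872 0.3461 0.0241] w [ 0.0836 -0.0054  0.0223] rows>= 5.0 tcp [ 0.52  -0.2    0.377] q [-0.89 -0.08  2.23  0.63  0.8  -1.42]
```

```bash
python3 -m creep '[[5,0.02,0.035,0,0.008,-0.0005,0.002],[5,0.05,0.08,0,0.02,-0.001,0.005],[5,0.08,0.14,0.005,0.032,-0.002,0.009],[5,0.11,0.2,0.01,0.046,-0.003,0.012],[5,0.14,0.26,0.015,0.06,-0.004,0.016],[5,0.16,0.3,0.02,0.07,-0.005,0.019],[5,0.18,0.33,0.024,0.079,-0.0054,0.021],[5,0.187,0.346,0.024,0.0836,-0.0054,0.0223],[5,0.187,0.346,0.024,0.0836,-0.0054,0.0223],[5,0.187,0.346,0.024,0.0836,-0.0054,0.0223]]'|sed -n '1,5p';python3 go.py .5204 .0355 .2 -1.3
```

```text
t: 14.07
tcp_pos: [0.5211, -0.1993, 0.3752]
orientation: [-0.001, 0.714, 0.7, 0.0]
ft_force: [-0.2, 0.3, -2.7]
gripper_width: 0.0155
t 14.0667 grasp now [ 0.5209 -0.1991  0.2282] w 0.0155 F [-0.2  0.3 -2.7]
d [ 0.4695 -0.0107  0.0573] w [-0.0002 -0.0003  0.0004] rows>= 6.0 tcp [0.52  0.036 0.347] q [-0.41  0.06  1.89  0.    1.19 -0.39]
```

```bash
python3 -m creep '[[5,0.03,0,0,0,0,0],[5,0.08,-0.002,0,0,0,0],[5,0.14,-0.003,0.01,0,0,0],[5,0.2,-0.005,0.02,0,0,0],[5,0.26,-0.006,0.03,0,0,0],[5,0.32,-0.008,0.04,0,0,0],[5,0.38,-0.009,0.05,0,0,0],[5,0.42,-0.01,0.057,0,0,0],[5,0.45,-0.0107,0.057,0,0,0],[5,0.465,-0.0107,0.057,0,0,0],[5,0.4695,-0.0107,0.057,0,0,0],[5,0.4695,-0.0107,0.057,0,0,0]]'|sed -n '1,5p';python3 -m creep '[[5,0,0,0.05,0,0,0],[5,0,0,0.09,0,0,0],[5,0,0,0.12,0,0,0],[5,0,0,0.13,0,0,0],[5,0,0,0.13,0,0,0],[5,0,0,0.13,0,0,0]]'|sed -n '1,5p';python3 go.py .5204 .0355 .097 -1.3
python3 - <<'E'
from bench import optics
import cv2,numpy as np
t=optics.capture("top")["image"][230:330,240:373,::-1];s=optics.capture("side")["image"][210:330,290:450,::-1]
cv2.imwrite("pics/g4.png",np.hstack([cv2.resize(t,(400,300),interpolation=2),cv2.resize(s,(400,300),interpolation=2)]))
E
```

```text
t: 15.07
tcp_pos: [0.5201, 0.0344, 0.348]
orientation: [-0.0, 0.715, 0.699, 0.0]
ft_force: [-0.8, -0.3, -2.6]
gripper_width: 0.0157
t: 15.57
tcp_pos: [0.5207, 0.034, 0.2838]
orientation: [-0.0, 0.715, 0.699, 0.0]
ft_force: [0.9, -0.6, -1.7]
gripper_width: 0.0157
t 15.5667 grasp now [0.5207 0.0341 0.1368] w 0.0157 F [ 0.9 -0.6 -1.7]
d [ 0.0029 -0.0007  0.0795] w [ 0.     -0.0001 -0.0001] rows>= 1.0 tcp [0.52  0.036 0.244] q [0.02 0.08 2.05 0.   1.01 0.04]
```

View pics/g4.png

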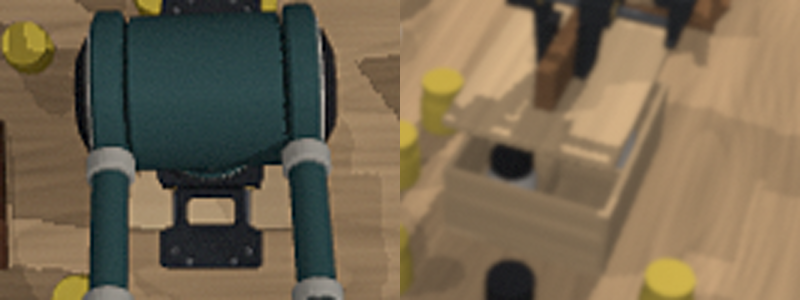

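The lid hangs level about 30 mm above its insertion height and squared to the box, with its near edge at about (455–620,120–162) in the crop. I will lower it in small steps, watching the force.

```bash
python3 -m creep '[[5,0.003,-0.0007,0.01,0,0,0],[5,0.003,-0.0007,0.02,0,0,0],[5,0.003,-0.0007,0.03,0,0,0],[5,0.003,-0.0007,0.04,0,0,0],[5,0.003,-0.0007,0.048,0,0,0],[5,0.003,-0.0007,0.053,0,0,0],[5,0.003,-0.0007,0.056,0,0,0],[5,0.003,-0.0007,0.058,0,0,0],[5,0.003,-0.0007,0.06,0,0,0],[5,0.003,-0.0007,0.062,0,0,0],[5,0.003,-0.0007,0.062,0,0,0]]'|sed -n '2p;4p'
```

```text
tcp_pos: [0.5202, 0.0364, 0.2524]
ft_force: [-0.7, -0.5, -1.4]
```

```bash
python3 -m creep '[[5,0,0,0.002,0,0,0],[5,0,0,0.004,0,0,0],[5,0,0,0.006,0,0,0],[5,0,0,0.006,0,0,0]]'|sed -n '2p;4p'
```

```text
tcp_pos: [0.52, 0.0364, 0.2493]
ft_force: [0.7, -0.1, -1.7]
```

```bash
python3 -m creep '[[5,0,0,0.002,0,0,0],[5,0,0,0.004,0,0,0],[5,0,0,0.006,0,0,0],[5,0,0,0.006,0,0,0]]'|sed -n '2p;4p'
```

```text
tcp_pos: [0.52, 0.0364, 0.2462]
ft_force: [0.1, 0.2, -2.7]
```

```bash
python3 -m creep '[[5,0,0,0.0015,0,0,0],[5,0,0,0.003,0,0,0],[5,0,0,0.003,0,0,0]]'|sed -n '2p;4p'
```

```text
tcp_pos: [0.5201, 0.0364, 0.2448]
ft_force: [0.1, -0.3, -2.0]
```

```bash
python3 -m creep '[[5,0,0,0.001,0,0,0],[5,0,0,0.002,0,0,0],[5,0,0,0.002,0,0,0]]'|sed -n '2p;4p'
```

```text
tcp_pos: [0.5201, 0.0364, 0.2439]
ft_force: [-0.5, 0.1, -2.5]
```

```bash
python3 -m creep '[[5,0,0,0.001,0,0,0],[5,0,0,0.0015,0,0,0],[5,0,0,0.0015,0,0,0]]'|sed -n '2p;4p'
```

```text
tcp_pos: [0.5201, 0.0364, 0.2431]
ft_force: [0.6, -0.5, -2.0]
```

```bash
python3 -m creep '[[5,0,0,0.001,0,0,0],[5,0,0,0.0015,0,0,0],[5,0,0,0.0015,0,0,0]]'|sed -n '2p;4p'
```

```text
tcp_pos: [0.5202, 0.0364, 0.2427]
ft_force: [-1.1, 1.2, -0.5]
```

```bash
python3 -m creep '[[5,0,0,0.001,0,0,0],[5,0,0,0.0015,0,0,0],[5,0,0,0.0015,0,0,0]]'|sed -n '2p;4p'
```

```text
tcp_pos: [0.5203, 0.0364, 0.2427]
ft_force: [-3.7, 0.2, 7.0]
```

Firm contact at .2427 fits full seating. I will release and retreat, then check.

```bash
python3 -m creep '[[5,0,0,-0.001,0,0,0],[5,0,0,-0.001,0,0,0],[30,0,0,-0.001,0,0,0],[60,0,0,-0.001,0,0,0],[60,0,0,-0.001,0,0,0],[60,0,0,-0.001,0,0,0],[60,0,0,-0.001,0,0,0],[60,0,0,-0.001,0,0,0],[60,0,0,-0.001,0,0,0],[60,0,0,-0.001,0,0,0]]'|sed -n '2p;4,6p'; python3 -m creep '[[60,0,0,-0.02,0,0,0],[60,0,0,-0.06,0,0,0],[60,0,0,-0.12,0,0,0],[60,0,0,-0.19,0,0,0],[60,0,0,-0.26,0,0,0],[60,0,0,-0.3,0,0,0],[60,0,0,-0.3,0,0,0]]'|sed -n 1,2p;  python3 -m creep '[[60,-0.6,0,0,0,0,0],[60,-0.6,0,0,0,0,0],[60,-0.6,0,0,0,0,0],[60,-0.6,0,0,0,0,0],[60,-0.6,0,0,0,0,0],[60,-0.6,0,0,0,0,0],[60,-0.6,0,0,0,0,0],[60,-0.6,0,0,0,0,0],[60,-0.6,0,0,0,0,0],[60,-0.6,0,0,0,0,0]]'|sed -n 1,2p
python3 - <<'E'
from bench import optics
import cv2,numpy as np
T=optics.capture("top")["image"][...,::-1];S=optics.capture("side")["image"][...,::-1]
cv2.imwrite("pics/t5.png",T);cv2.imwrite("pics/s5.png",S)
r=lambda I:cv2.resize(I,(400,300),interpolation=2)
cv2.imwrite("pics/g5.png",np.vstack([np.hstack([r(T[240:315,260:360]),r(S[215:320,295:435])]),np.hstack([r(T[190:340,150:350]),r(S[300:450,250:450])])]))
E
```

```text
tcp_pos: [0.5201, 0.0364, 0.2422]
ft_force: [0.5, 1.1, 0.2]
gripper_width: 0.053
finger_force: 0.0
t: 19.92
tcp_pos: [0.5219, 0.0364, 0.3995]
t: 20.75
tcp_pos: [0.5131, -0.2636, 0.3913]
```

View pics/g5.png

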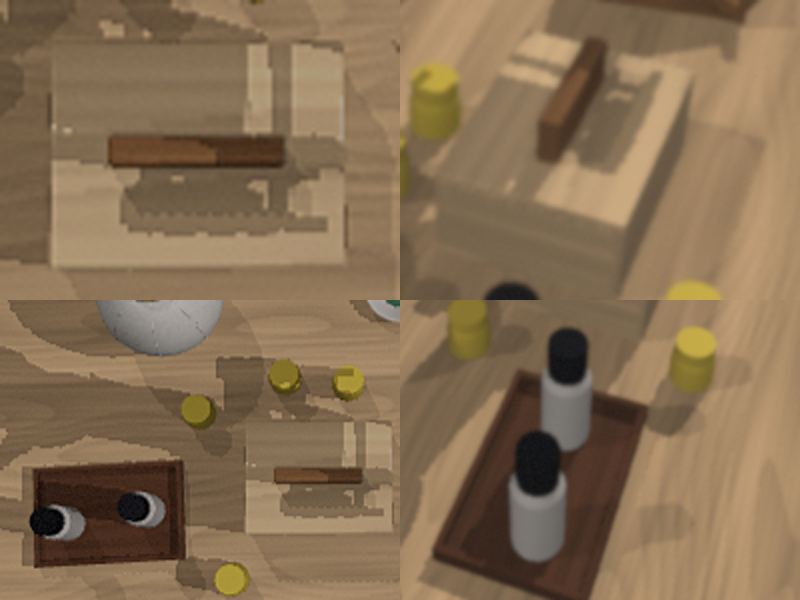

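The lid sits flat and square on the box, with its panel edges matching the box outline at (52–344,42–266) in the crop. Both bottles stand upright in the tray, and the yellow jars have not moved. I will hand in.

```bash
python3 -m creep '[[60,0,0,0,0,0,0],[60,0,0,0,0,0,0],[60,0,0,0,0,0,0]]'|head -2; python3 -c "
from bench import ticket
print(ticket.hand_in())"
```

```text
t: 21.1
tcp_pos: [0.5137, -0.2624, 0.3922]
the job is handed in; nothing more can be done
None
```

The job is handed in at about 21 s: the tall bottle stands upright in the free half of the tray, and in the last pictures the lid sits flat and square on the box with the neighbouring bottle and yellow jars unmoved.

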